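Seat the well plate of a blot manifold on its guide pins and swing the clamps over it

TASK

The white well plate of the blot manifold was set down crooked and rides on the two guide pins. Using only pushes of the fingertips, nothing gripped or lifted, nudge it sideways until both guide holes drop over their pins and it lies flat on the base, then push the two clamp arms by their pegs all the way round, square across the plate. Leave the things round about where they are.

Things in the scene. Friction and masses are not known exactly. Their poses are not given: they have to be found in the camera images.
- manifold: Base of a vacuum blot manifold: aluminium block fixed to the bench, 106 (its x) by 150 (its y) mm, flat seating face 40 mm above the bench. Origin: centre of its underside; x points to the back, away from the robot, y left, z up. At each end an ear (x -1 to 29 mm, out to 119 mm from the middle, top at 30 mm) carries a clamp arm. A hose nipple sticks 24 mm out of the back.
- well_plate: White 96-well plate, 110 (x) by 150 (y) by 12 mm, 0.2 to 0.4 kg, loose. Origin: centre of its underside. Seated, it has the manifold's axes and its origin is 40 mm straight above the manifold's; 1 mm of play. At the start it is 15 to 26 mm too near the robot, up to 10 mm off sideways, turned up to 0.1 rad, front raised on the pins, back edge on the block (tilt 0.08 to 0.1 rad). It slides.
- pin_left (a point): Tip of the left guide pin, at x = -44, y = +62, z = 47 mm of the manifold. The pin is steel, 8 mm thick, and stands 7 mm out of the seating face with a rounded nose (2.6 mm across at the tip): a hole within about 3 mm of it starts to sink over it.
- pin_right (a point): Tip of the right guide pin, at x = -44, y = -62, z = 47 mm of the manifold; same shape.
- hole_left (a point): Left guide hole of the plate, round, 10 mm across, right through; this point is its centre on the underside, at x = -44, y = +62, z = 0 mm of the plate.
- hole_right (a point): Right guide hole of the plate, an oblong 10 mm (plate x) by 13 mm (plate y), right through; this point is its centre on the underside, at x = -44, y = -62, z = 0 mm of the plate.
- clamp_left (a joint): Angle of the left clamp arm about its upright post, rad. 0: it points straight back (manifold +x) beside the plate's end; grows as it swings inward (clockwise from above); 1.57: square across the plate's edge (stop 1.6); negative: it points outward (stop -0.5). Starts between -0.35 and 0. Light friction (0.02 N m); stays where it is left.
- peg_left (a point): Top of the black upright finger peg on the left clamp arm, 36 mm from the arm's axis, 11 mm thick, reaching from 60 to 81 mm above the bench.
- pivot_left (a point): Axis of the left clamp arm at the arm's top, at x 14, y +102, z 60 mm of the manifold. The arm is a steel strip 14 wide and 6 thick that ends 44 mm from the axis; its underside is 54 mm above the bench, 2 mm over a seated plate, so it cannot pass over a plate still riding on the pins. A 13 mm wide screw head stands 5 mm above it.
- clamp_right (a joint): Angle of the right clamp arm about its upright post, rad. 0: it points straight back (manifold +x) beside the plate's end; grows as it swings inward (counter-clockwise from above); 1.57: square across the plate's edge (stop 1.6); negative: it points outward (stop -0.5). Starts between -0.35 and 0. Light friction (0.02 N m); stays where it is left.
- peg_right (a point): Top of the black upright finger peg on the right clamp arm, 36 mm from the arm's axis, 11 mm thick, reaching from 60 to 81 mm above the bench.
- pivot_right (a point): Axis of the right clamp arm at the arm's top, at x 14, y -102, z 60 mm of the manifold. The arm is a steel strip 14 wide and 6 thick that ends 44 mm from the axis; its underside is 54 mm above the bench, 2 mm over a seated plate, so it cannot pass over a plate still riding on the pins. A 13 mm wide screw head stands 5 mm above it.
- bench_timer: Bystander, not part of the job: white bench timer, 62x66x20 mm, lying right of the manifold; origin at its underside.
- petri_dish: Bystander, not part of the job: closed petri dish, 94 mm across, 14 mm high, left of the manifold; origin at its underside.
- marker: Bystander, not part of the job: marker pen, 135 mm long, 17 mm thick, lying in front of the manifold; origin at its underside.
- small_bottle: Bystander, not part of the job: small bottle with an orange cap, 56 mm across, 108 mm tall, behind the left end of the manifold; origin at its underside.
- cryo_carton: Bystander, not part of the job: square carton with a blue lid, 131x131x51 mm, farther left; origin at its underside.
- film_carton: Bystander, not part of the job: oblong carton, 52x125x52 mm, behind the manifold; origin at its underside.

How it is judged:
By the outcome, as a careful person would: the job done as asked, in the order asked, and still so for the second after the job is handed in, with the robot touching nothing.
It also fails if it takes over 72 s, if anything falls off the work surface, if the arm or the gripper's body presses on something with over 40 N, if the wrist force passes 120 N, or if a joint passes its speed limit or range.

ROBOT

A 6-joint arm with a two-finger parallel gripper is mounted at the origin on a cart in front of the work surface, level with it; the furniture and walls round the work are solid. World frame = base frame: x ahead of the robot, y to its left, z up, the work surface at z = 0. Lengths are in m, angles in rad, forces in N, time in s.
With the tool pointing down it reaches from about 0.35 to 0.85 m from the base axis. Payload 8.1 kg.
Tool frame: the origin (TCP) lies where the fingers leave the gripper's body, on its centre line; the fingertips stand 84 mm ahead of it and the grasp point (between the pads) lies 65 mm ahead of it; z points along the fingers, y is the line along which they close (so a half turn about z gives the same grasp; the last joint's range is limited). The gripper opens to 93 mm and grips with 3 to 60 N. Pads are 15 mm wide; open, the fingers measure 128 mm over their backs; the gripper's body (75 mm by 188 mm) begins 65 mm behind the grasp point.
Start: joints at [-1.227, 0.13, 1.488, -0, 1.523, -0.085], TCP at [0.249, -0.546, 0.303] pointing down, gripper open.
Joint ranges: [-2.96, 2.96], [-0.89, 2.26], [0.02, 2.5], [-1.34, 4.48], [0, 2.73], [-2.66, 2.66]. Speed limits (rad/s): [2.39, 2.39, 2.79, 3.14, 3.14, 3.14].

INTERFACE

Orientations are given as a rotation vector (axis times angle).
In Python, from plant import robot gives the robot as it stands.
- The arm moves only by the shell command python3 -m jog 'ROWS' [FORCE]. ROWS is text: rows parted by semicolons, each of 5 numbers parted by spaces: the opening, from 0 (shut) to 1 (fully open), then the shift along the tool's x, y, z in m, then the turn about the tool's z in degrees. A call has 1 to 10 rows; each row shifts and turns the commanded pose from where the row before left it, along the tool's axes as they then stand; what a row does not reach is not made up. A row lasts 1/12 s, in which the tool goes at most 41.7 mm and 7.16 degrees, less where a joint would pass 70% of its speed; a pose out of reach is approached as far as the arm can. A call with a gripper value outside its range is refused whole. The fingers move at their own pace and stop on an object; FORCE is the grip in N (left out, the last holds). Time passes only in rows, so rows that do not move let the fingers close. It gives the time, the measured TCP pose, the force, the opening and the grip force at its end, in the units of the state.
- robot.read_state(): the state, without advancing time (a new reading comes with each control period).
- robot.read_camera(name): name is "side" or "top"; returns a dict with "color" (400x640x3 uint8, red, green, blue), "intrinsics" (3x3 intrinsics, pixels), "k1" (the pictures are not rectified: a ray, as slopes to the right and down, at radius r is drawn at 1 + k1 r^2 times it, then the intrinsics apply), "pose" (4x4, takes a point from camera to world coordinates). Camera axes: x right, y down, z forward; pixel columns grow to the right and rows downward; lengths in m; the calibration is good to about 2 mm. A picture is of the moment at which its call begins. There is no depth.
- robot.close_job(): hands the job in; it is judged then, once.
The state is a dict: "t": time; "q": joint angles; "dq": joint speeds; "joint_torque": joint torques, N m; "tool_pos": TCP position; "orientation": TCP orientation; "force": force on the tool from outside, world axes, zero at the start; "wrist_torque": the same for the moment, N m; "opening": finger opening in m; "gripper_force": force on a finger pad.
Only numpy, scipy, OpenCV 4.12 (cv2) and the standard library are available. Lean on these libraries where they do the work, as an engineer would, in place of code of your own. Each camera call takes 0.05 s, during which the arm holds its last target. There are 200 camera calls.

## Working session

There is one attempt and no reset: what is moved stays moved. The work goes in short steps, Python scripts to look and compute and a shell command to move; the robot and the scene stay as the last step left them, time stands still between calls to the robot, and variables do not carry over. Pictures are saved under pics/ and viewed, at most 10 in all, crops included, and the job is handed in when it is done.

```bash
ls; mkdir -p pics
python3 - <<'E'
from plant import robot
import cv2,numpy as np
for n in("top","side"):
    c=robot.read_camera(n); cv2.imwrite(f"pics/{n}0.png",c["color"][:,:,::-1])
    print(n,np.round(c["intrinsics"],1).tolist(),c["k1"],np.round(c["pose"],4).tolist())
s=robot.read_state();print(s["t"],s["tool_pos"],s["orientation"],s["opening"],s["force"])
E
```

```text
pics
top [[428.5, 0.0, 320.5], [0.0, 428.5, 208.6], [0.0, 0.0, 1.0]] -0.0709455852907881 [[-0.0205, -0.9732, 0.2292, 0.2555], [-0.9998, 0.0202, -0.0037, 0.3289], [-0.001, -0.2293, -0.9734, 1.116], [0.0, 0.0, 0.0, 1.0]]
side [[446.5, 0.0, 313.8], [0.0, 446.5, 199.6], [0.0, 0.0, 1.0]] -0.08285121516095975 [[0.9944, -0.0795, 0.0697, 0.4378], [-0.1041, -0.6223, 0.7758, -0.4799], [-0.0183, -0.7787, -0.6271, 0.7226], [0.0, 0.0, 0.0, 1.0]]
0.1 [ 0.24938206 -0.54531236  0.30181453] [-3.06807507e+00 -6.68092363e-01  2.94190483e-04] 0.09295027233166032 [-0.9416691  -0.18732256 -0.45912027]
```

View pics/top0.png

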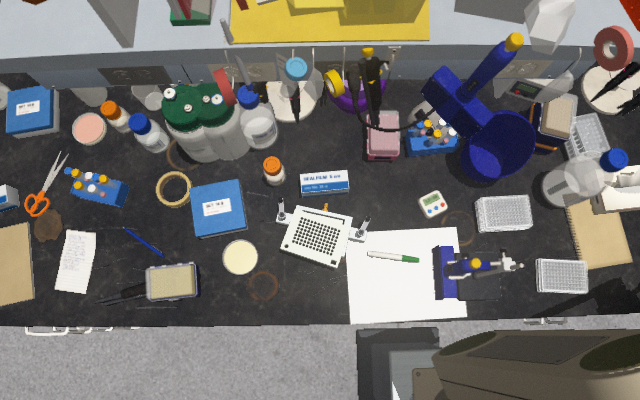

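View pics/side0.png

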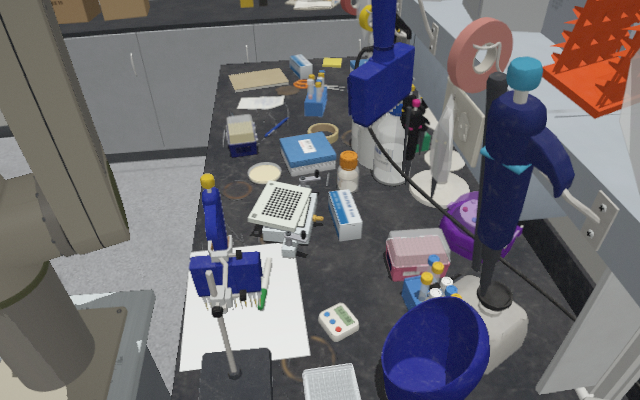

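The manifold is near (318,235) in the top view and near (285,215) in the side view. I'll zoom in on both.

```bash
cat > h.py <<'E'
import cv2,numpy as np
from plant import robot
def proj(c,P):
    P=np.atleast_2d(P); T=np.linalg.inv(c["pose"]); p=P@T[:3,:3].T+T[:3,3]
    s=p[:,:2]/p[:,2:]; s=s*(1+c["k1"]*(s**2).sum(1,keepdims=True)); K=c["intrinsics"]
    return s*[K[0,0],K[1,1]]+K[:2,2]
def ray(c,uv,z):
    K=c["intrinsics"]; d=(np.array(uv,float)-K[:2,2])/[K[0,0],K[1,1]]; s=d.copy()
    for _ in range(20): s=d/(1+c["k1"]*(s@s))
    v=c["pose"][:3,:3]@np.r_[s,1]; o=c["pose"][:3,3]; return o+v*(z-o[2])/v[2]
def crop(c,u0,v0,w,h,f): return cv2.resize(c["color"][v0:v0+h,u0:u0+w,::-1],None,fx=f,fy=f,interpolation=cv2.INTER_CUBIC)
def grid(im,u0,v0,f,st=10):
    for u in range(-(-u0//st)*st,u0+im.shape[1]//f,st):
        x=(u-u0)*f; cv2.line(im,(x,0),(x,6),(0,0,255),1); cv2.putText(im,str(u),(x,16),0,.35,(0,0,255),1)
    for v in range(-(-v0//st)*st,v0+im.shape[0]//f,st):
        y=(v-v0)*f; cv2.line(im,(0,y),(6,y),(0,0,255),1); cv2.putText(im,str(v),(8,y+4),0,.35,(0,0,255),1)
    return im
def both(name,t=(265,185,115,90),s=(235,160,115,110),f=5):
    out=[]
    for n,b in(("top",t),("side",s)):
        c=robot.read_camera(n); out.append((c,grid(crop(c,*b,f),b[0],b[1],f)))
        np.save(f"{n}.npy",c["color"])
    return out
E
python3 - <<'E'
from h import *
o=both("a")
cv2.imwrite("pics/t1.png",o[0][1]);cv2.imwrite("pics/s1.png",o[1][1])
E
```

```text
(no output)
```

View pics/t1.png

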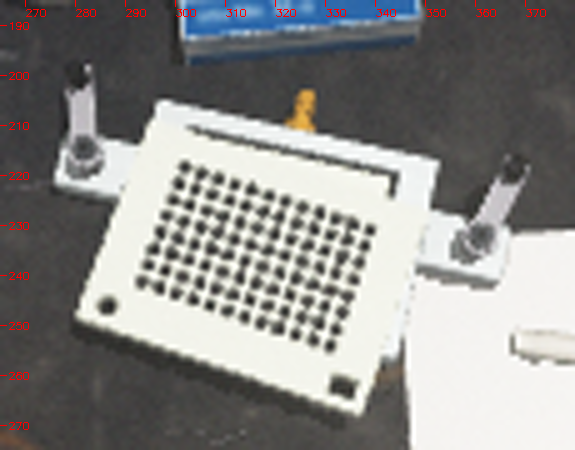

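View pics/s1.png

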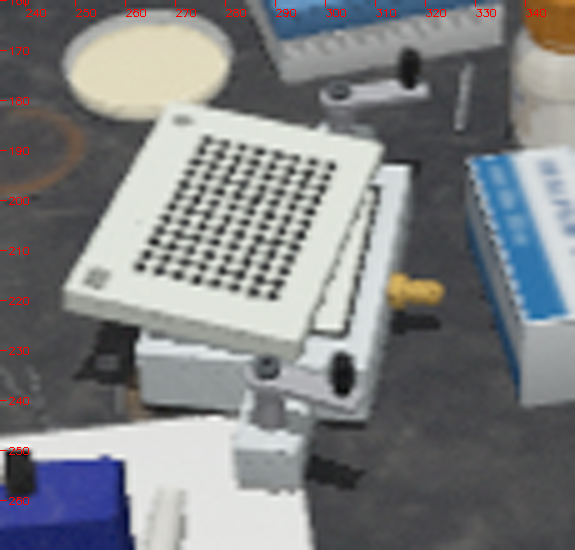

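Both views show the plate riding toward the robot, with its holes at top (286,246) and (334,262). The screw heads are at top (282.6,215) and (361.6,232). Next I fit the poses.

```bash
cat > fit.py <<'E'
from h import *
from scipy.optimize import least_squares
C={n:robot.read_camera(n) for n in("top","side")}
def Rz(a): return np.array([[np.cos(a),-np.sin(a),0],[np.sin(a),np.cos(a),0],[0,0,1]])
def man(p,X): return np.asarray(X)@Rz(p[2]).T+[p[0],p[1],0]
def plate(m,p,X): # p: dx,dy,yaw,tilt in manifold; tilt about back bottom edge
    X=np.asarray(X,float); c,s=np.cos(p[3]),np.sin(p[3])
    x=X[:,0]-.055; Y=np.c_[.055+c*x+s*X[:,2],X[:,1],-s*x+c*X[:,2]]
    return man(m,Y@Rz(p[2]).T+[p[0],p[1],.04])
def fitm(obs): # obs: list (cam,xyz,uv); per-camera pixel offset allowed with prior 0.8px
    def f(q):
        r=[(proj(C[n],man(q[:3],[X]))[0]+q[3+2*(n=="side"):5+2*(n=="side")]-uv) for n,X,uv in obs]
        return np.r_[np.ravel(r),q[3:7]]
    return least_squares(f,[.5,.3,0,0,0,0,0],loss='soft_l1')
def fitp(m,obs,off):
    def f(q): return np.ravel([(proj(C[n],plate(m,q,[X]))[0]+off[2*(n=="side"):2*(n=="side")+2]-uv) for n,X,uv in obs])
    return least_squares(f,[-.02,0,0,.09],loss='soft_l1')
E
python3 - <<'E'
from fit import *
t,s="top","side"
o=[(t,(.014,.102,.065),(282.6,215)),(t,(.014,-.102,.065),(361.6,232)),(s,(.014,.102,.065),(302.8,178)),(s,(.014,-.102,.065),(288.4,233.2)),
(t,(.053,-.075,.04),(352.4,217)),(t,(.053,.075,.04),(297,205.4)),(s,(.053,.075,.04),(317.2,193.4)),(s,(.053,-.075,0),(309,243)),(s,(-.053,-.075,0),(263,241))]
r=fitm(o);m=r.x;print(np.round(m,4));print(np.round(r.fun.reshape(-1,2),1).tolist())
h=[(t,(-.055,.075,.012),(281,248)),(t,(-.055,-.075,.012),(337,267)),(t,(-.044,.062,.012),(286.4,246.2)),(t,(-.044,-.062,.012),(333.6,262.2)),
(s,(-.055,.075,.012),(268.6,181)),(s,(.055,.075,.012),(311.6,189)),(s,(.055,-.075,.012),(295,229)),(s,(-.055,-.075,.012),(248.6,218.4)),(s,(-.044,.062,.012),(271.6,184)),(s,(-.044,-.062,.012),(254.4,215.4))]
r=fitp(m[:3],h,m[3:]);print(np.round(r.x,4));print(np.round(r.fun.reshape(-1,2),1).tolist())
np.save("m.npy",m)
# pegs
for n,uv in(("L",(280.6,198.6)),("R",(367.6,217.4))):
    P=ray(C[t],np.array(uv)-m[3:5],.081);print(n,P,(P-[m[0],m[1],0])@Rz(m[2]))
for n,uv in(("L",(316.4,171)),("R",(303.4,231.5))):
    P=ray(C[s],np.array(uv)-m[5:7],.081);print(n,P,(P-[m[0],m[1],0])@Rz(m[2]))
E
```

```text
[ 0.4534  0.3277 -0.2384  0.5307  0.7703  0.5228 -0.5172]
[[-0.7, -0.2], [-0.1, 0.1], [-0.0, -0.7], [-0.2, -0.3], [0.9, -0.0], [-0.5, -0.6], [-0.2, -0.6], [-0.3, 4.0], [0.3, 2.1], [0.5, 0.8], [0.5, -0.5]]
[-0.0238  0.0066 -0.1088  0.0807]
[[-0.9, 0.4], [0.5, 0.9], [0.1, -0.2], [0.3, -0.2], [0.6, -1.0], [0.1, -0.4], [0.1, -0.1], [-0.5, 0.3], [0.1, -0.1], [0.3, 0.6]]
L [0.52909862 0.42541035 0.081     ] [0.05052321 0.11278131 0.081     ]
R [0.47657185 0.210275   0.081     ] [ 0.05028169 -0.10867347  0.081     ]
L [0.52566314 0.42360685 0.081     ] [0.04761075 0.11021759 0.081     ]
R [0.47484927 0.20838231 0.081     ] [ 0.04905474 -0.11091939  0.081     ]
```

```bash
cat > goto.py <<'E'
from h import *
from scipy.spatial.transform import Rotation as R
m=np.load("m.npy")
def go(x,y,tip,a=None,world=False):
    "target TCP in manifold frame (mm), fingertip height mm, tool x yaw a deg rel manifold; prints shift in current tool axes + turn"
    s=robot.read_state(); Rt=R.from_rotvec(s["orientation"]).as_matrix(); p=s["tool_pos"]
    c,sn=np.cos(m[2]),np.sin(m[2]); x,y=x/1e3,y/1e3
    w=np.array([x,y,0]) if world else np.array([m[0]+c*x-sn*y,m[1]+sn*x+c*y,0]); w[2]=tip/1e3+.084
    yaw=np.degrees(np.arctan2(Rt[1,0],Rt[0,0])); d=p-[m[0],m[1],0]
    print("at mfld",np.round([1e3*(c*d[0]+sn*d[1]),1e3*(-sn*d[0]+c*d[1]),1e3*(p[2]-.084)],1),"yawrel",round(yaw-np.degrees(m[2]),2),"t",round(s["t"],2),"F",np.round(s["force"],1),"| shift",np.round(1e3*Rt.T@(w-p),1),"turn",round(yaw-np.degrees(m[2])-(a or 0),2))
E
python3 - <<'E'
from goto import *
C={n:robot.read_camera(n) for n in("top","side")}
for z in(.1,.15,.2,.25,.3,.35): print(z,ray(C["top"],(476,264),z)[:2],ray(C["side"],(207,180),z)[:2])
go(450,-250,300-84,world=True)
go(450,100,300-84,world=True)
go(-120,0,140)
E
```

```text
0.1 [ 0.35126362 -0.043446  ] [0.26221726 0.39632003]
0.15 [ 0.34655016 -0.02512489] [0.27631828 0.32594925]
0.2 [ 0.3418367  -0.00680377] [0.2904193  0.25557848]
0.25 [0.33712324 0.01151735] [0.30452032 0.1852077 ]
0.3 [0.33240978 0.02983847] [0.31862134 0.11483693]
0.35 [0.32769631 0.04815959] [0.33272236 0.04446616]
at mfld [   8.1 -896.8  218.6] yawrel 38.23 t 0.4 F [-0.4  0.2 -0.1] | shift [ 305.3 -185.5    2.7] turn 38.23
at mfld [   8.1 -896.8  218.6] yawrel 38.23 t 0.4 F [-0.4  0.2 -0.1] | shift [ 450.8 -503.8    2.7] turn 38.23
at mfld [   8.1 -896.8  218.6] yawrel 38.23 t 0.4 F [-0.4  0.2 -0.1] | shift [ 454.3 -783.7   78.8] turn 38.23
```

Run:
```python
from h import *
C={n:robot.read_camera(n) for n in("top","side")}
print(proj(C["top"],[[0,0,0],[.249,-.546,.3]]),proj(C["side"],[[0,0,0]]))
L=np.linspace(0,.7,141)
def match(a,b):
    d=[np.linalg.norm(ray(C["top"],a,z)-ray(C["side"],b,z)) for z in L]; i=int(np.argmin(d)); return L[i],d[i],ray(C["top"],a,L[i])
for n,a,b in [("yel",(476,264),(207,180)),("yel-vs-other",(476,264),(367,15)),("far yellow/side367",(514,40),(367,15)),("far yellow / teal",(514,40),(525,75)),("fy3",(367,52),(367,15)),("silver",(518,258),(217,312)),("bluebase",(445,270),(228,272)),("bowl",(500,150),(440,335))]:
    print(n,match(a,b))
```

```text
[[456.73671931 410.95266507]
 [749.76209981 294.77285544]] [[ 59.53843503 360.5075048 ]]
yel (np.float64(0.34500000000000003), np.float64(0.006056152562770575), array([0.32816766, 0.04632748, 0.345     ]))
yel-vs-other (np.float64(0.555), np.float64(0.2556719455995189), array([0.30837112, 0.12327617, 0.555     ]))
far yellow/side367 (np.float64(0.5700000000000001), np.float64(0.08509795637459794), array([0.63556045, 0.03400138, 0.57      ]))
far yellow / teal (np.float64(0.51), np.float64(0.059032461604772594), array([0.67732368, 0.00160255, 0.51      ]))
fy3 (np.float64(0.51), np.float64(0.060880394112265625), array([0.65543794, 0.24650673, 0.51      ]))
silver (np.float64(0.225), np.float64(0.013887381318854388), array([ 0.34953908, -0.08951345,  0.225     ]))
bluebase (np.float64(0.15), np.float64(0.002544551989542198), array([0.33495046, 0.04728847, 0.15      ]))
bowl (np.float64(0.15), np.float64(0.034595376767905785), array([ 0.6201864 , -0.11346438,  0.15      ]))
```

Run:
```python
from h import *
C={n:robot.read_camera(n) for n in("top","side")}
a=crop(C["top"],370,60,170,260,2); b=crop(C["side"],170,0,230,400,1)
h=max(a.shape[0],b.shape[0]); f=lambda i:cv2.copyMakeBorder(i,0,h-i.shape[0],0,0,0)
cv2.imwrite("pics/dev.png",np.hstack([f(a),f(b)]))
```

```text
(no output)
```

View pics/dev.png

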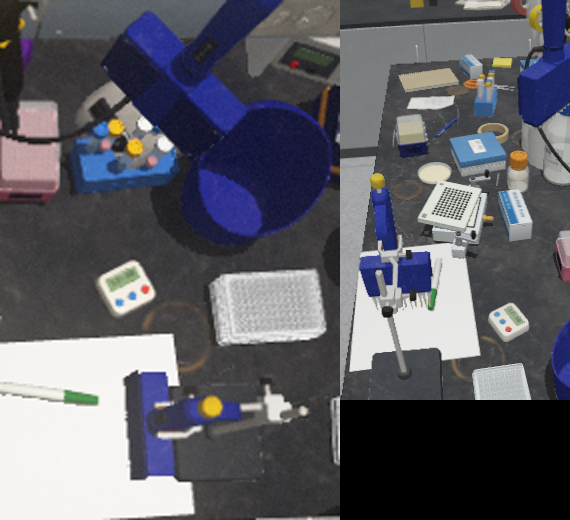

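The pipette stand is about 0.35 m high at (0.33, 0.05). The lamp stands behind it, so I need the lamp's extents to find a route between them.

Run:
```python
from h import *
C={n:robot.read_camera(n) for n in("top","side")}
L=np.linspace(0,.7,141)
def match(a,b):
    d=[np.linalg.norm(ray(C["top"],a,z)-ray(C["side"],b,z)) for z in L]; i=int(np.argmin(d)); return L[i],round(d[i],3),ray(C["top"],a,L[i]).round(3)
for n,a,b in [("block right-low corner",(479,138),(365,120)),("block mid",(455,100),(380,85)),("block left corner",(422,90),(412,45)),("block lowleft",(422,92),(348,95)),("shade",(485,182),(384,360)),("shade rim right",(535,140),(487,325)),("shade2",(462,165),(400,310))]: print(n,match(a,b))
for z in(.1,.2,.3,.4): print(z,ray(C["top"],(485,182),z).round(3),ray(C["top"],(422,90),z).round(3))
from scipy.spatial.transform import Rotation
# nearest lamp pixels silhouettes: x of shade front by z
```

```text
block right-low corner (np.float64(0.425), np.float64(0.02), array([0.539, 0.047, 0.425]))
block mid (np.float64(0.455), np.float64(0.01), array([0.597, 0.093, 0.455]))
block left corner (np.float64(0.49), np.float64(0.049), array([0.597, 0.158, 0.49 ]))
block lowleft (np.float64(0.425), np.float64(0.081), array([0.629, 0.14 , 0.425]))
shade (np.float64(0.07), np.float64(0.017), array([ 0.563, -0.1  ,  0.07 ]))
shade rim right (np.float64(0.23500000000000001), np.float64(0.077), array([ 0.611, -0.158,  0.235]))
shade2 (np.float64(0.105), np.float64(0.021), array([ 0.599, -0.032,  0.105]))
0.1 [ 0.555 -0.087  0.1  ] [0.81  0.051 0.1  ]
0.2 [ 0.525 -0.046  0.2  ] [0.755 0.079 0.2  ]
0.3 [ 0.496 -0.005  0.3  ] [0.701 0.106 0.3  ]
0.4 [0.466 0.036 0.4  ] [0.646 0.133 0.4  ]
```

```bash
python3 -m jog '1 0 0 -0.028 6.4;1 0 0 -0.028 6.4;1 0 0 -0.028 6.4;1 0 0 -0.028 6.4;1 0 0 -0.028 6.4;1 0 0 -0.028 6.4;1 -0.018 -0.035 0 0;1 -0.018 -0.035 0 0;1 -0.018 -0.035 0 0;1 -0.018 -0.035 0 0'
python3 - <<'E'
from goto import *
go(355,-205,390,world=True)
go(408,-36,390,world=True)
E
```

```text
t: 1.53
tool_pos: [0.2127, -0.3912, 0.4704]
orientation: [-3.118, 0.379, 0.0]
force: [0.8, 0.3, 0.3]
opening: 0.0931
gripper_force: 0.0
at mfld [ -64.1 -755.5  386.4] yawrel -0.18 t 1.53 F [0.8 0.3 0.3] | shift [  93.6 -214.9   -3.6] turn -0.18
at mfld [ -64.1 -755.5  386.4] yawrel -0.18 t 1.53 F [0.8 0.3 0.3] | shift [ 104.7 -391.7   -3.5] turn -0.18
```

```bash
python3 -m jog '1 0.016 -0.036 0 0;1 0.016 -0.036 0 0;1 0.016 -0.036 0 0;1 0.016 -0.036 0 0;1 0.016 -0.036 0 0;1 0.016 -0.036 0 0;1 0.002 -0.035 0 0;1 0.002 -0.035 0 0;1 0.002 -0.035 0 0;1 0.002 -0.035 0 0'
python3 - <<'E'
from goto import *
go(385,140,390,world=True)
go(325,270,390,world=True)
go(-110,0,140)
E
```

```text
t: 2.37
tool_pos: [0.3992, -0.0699, 0.471]
orientation: [3.119, -0.378, 0.001]
force: [0.6, -0.7, -0.1]
opening: 0.093
gripper_force: 0.0
at mfld [  41.3 -399.2  387. ] yawrel -0.17 t 2.37 F [ 0.6 -0.7 -0.1] | shift [ -64.  -200.4   -3.1] turn -0.17
at mfld [  41.3 -399.2  387. ] yawrel -0.17 t 2.37 F [ 0.6 -0.7 -0.1] | shift [-153.3 -312.3   -3.1] turn -0.17
at mfld [  41.3 -399.2  387. ] yawrel -0.17 t 2.37 F [ 0.6 -0.7 -0.1] | shift [-152.7 -398.8  246.9] turn -0.17
```

```bash
python3 -m jog '1 -0.01 -0.036 0 0;1 -0.01 -0.036 0 0;1 -0.01 -0.036 0 0;1 -0.01 -0.036 0 0;1 -0.01 -0.036 0 0;1 -0.02 -0.036 0 0;1 -0.02 -0.036 0 0;1 -0.02 -0.036 0 0;1 -0.02 -0.036 0 0;1 -0.01 -0.036 0 0'
python3 - <<'E'
from goto import *
go(-115,0,60)
go(-115,0,44)
E
```

```text
t: 3.2
tool_pos: [0.3473, 0.3135, 0.4716]
orientation: [-3.118, 0.376, -0.001]
force: [0.6, -0.7, -0.0]
opening: 0.093
gripper_force: 0.0
at mfld [-99.7 -38.9 387.6] yawrel -0.11 t 3.2 F [ 0.6 -0.7 -0. ] | shift [-15.6 -38.4 327.6] turn -0.11
at mfld [-99.7 -38.9 387.6] yawrel -0.11 t 3.2 F [ 0.6 -0.7 -0. ] | shift [-15.6 -38.3 343.6] turn -0.11
```

```bash
python3 -m jog '1 -0.016 -0.038 0 0;1 0 0 0.038 0;1 0 0 0.038 0;1 0 0 0.038 0;1 0 0 0.038 0;1 0 0 0.038 0;1 0 0 0.038 0;1 0 0 0.038 0;1 0 0 0.038 0;1 0 0 0.02 0'
python3 - <<'E'
from goto import *
go(-115,0,44)
E
```

```text
t: 4.03
tool_pos: [0.3408, 0.3504, 0.142]
orientation: [3.115, -0.378, -0.006]
force: [-1.3, -0.3, 0.2]
opening: 0.0929
gripper_force: 0.0
at mfld [-114.7   -4.6   58. ] yawrel -0.17 t 4.03 F [-1.3 -0.3  0.2] | shift [-0.2 -4.6 14. ] turn -0.17
```

```bash
python3 -m jog '1 0 -0.005 0.014 0;1 0.012 0 0 0;1 0.005 0 0 0;1 0.004 0 0 0;1 0.004 0 0 0;1 0.004 0 0 0;1 0.004 0 0 0;1 0.004 0 0 0;1 0.004 0 0 0;1 0 0 0 0'; python3 -m jog '1 0.0015 0 0 0;1 0.0015 0 0 0;1 0 0 0 0'
python3 - <<'E'
from goto import *
go(-70,0,44)
o=both("b"); cv2.imwrite("pics/t2.png",o[0][1]);cv2.imwrite("pics/s2.png",o[1][1])
E
```

```text
t: 4.87
tool_pos: [0.3847, 0.347, 0.1331]
orientation: [-3.118, 0.379, -0.001]
force: [0.9, 0.7, 0.5]
opening: 0.0929
gripper_force: 0.0
t: 5.12
tool_pos: [0.3868, 0.3464, 0.1328]
orientation: [-3.119, 0.378, -0.0]
force: [-0.4, 0.6, -0.4]
opening: 0.093
gripper_force: 0.2
at mfld [-69.1   2.4  48.8] yawrel -0.16 t 5.12 F [-0.4  0.6 -0.4] | shift [-0.9  2.4  4.8] turn -0.16
```

View pics/s2.png

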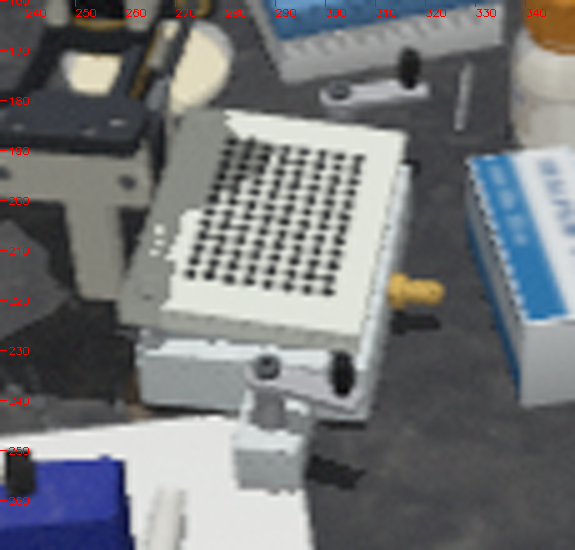

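The plate has moved forward and is nearly square. I'll measure it automatically from the well grid and check the method on the first pictures.

```bash
cat > wells.py <<'E'
from fit import *
from scipy.ndimage import map_coordinates
from scipy.optimize import differential_evolution
m=np.load("m.npy")
gx,gy=np.meshgrid((np.arange(8)-3.5)*.009,(np.arange(12)-5.5)*.009,indexing="ij")
W=np.c_[gx.ravel(),gy.ravel(),0*gx.ravel()+.012]
gx,gy=np.meshgrid((np.arange(9)-4)*.009,(np.arange(13)-6)*.009,indexing="ij")
B=np.c_[gx.ravel(),gy.ravel(),0*gx.ravel()+.012]
def wellfit(imgs,c0,span=(.008,.008,.05,.03),tilt=None):
    G={n:cv2.GaussianBlur(cv2.cvtColor(i,cv2.COLOR_RGB2GRAY).astype(np.float32),(0,0),.5) for n,i in imgs.items()}
    def val(n,p,X):
        u=proj(C[n],plate(m[:3],p,X))+m[3+2*(n=="side"):5+2*(n=="side")]; return map_coordinates(G[n],[u[:,1],u[:,0]],order=1)
    def cost(q):
        p=q if tilt is None else np.r_[q[:3],tilt]
        return sum(val(n,p,W).mean()-val(n,p,B).mean() for n in G)
    k=4 if tilt is None else 3
    r=differential_evolution(cost,[(c0[i]-span[i],c0[i]+span[i]) for i in range(k)],seed=1,tol=1e-6,maxiter=300)
    p=r.x if tilt is None else np.r_[r.x,tilt]
    hol=(plate(m[:3],p,[(-.044,.062,0),(-.044,-.062,0)])-[m[0],m[1],0])@Rz(m[2])
    print("plate dx dy mm",np.round(p[:2]*1e3,1),"yaw",round(p[2],4),"tilt",round(p[3],4),"cost",round(r.fun,1),"hole err L",np.round(1e3*(hol[0]-[-.044,.062,.04]),1),"R",np.round(1e3*(hol[1]-[-.044,-.062,.04]),1))
    return p
E
python3 - <<'E'
from wells import *
rd=lambda f:cv2.imread(f)[:,:,::-1].copy()
i0={"top":rd("pics/top0.png"),"side":rd("pics/side0.png")}
wellfit(i0,[-.0238,.0066,-.1088,.085])
wellfit({"side":i0["side"]},[-.0238,.0066,-.1088,.085]);wellfit({"top":i0["top"]},[-.0238,.0066,-.1088,.085])
i1={n:np.load(n+".npy") for n in("top","side")}
for t in(.075,.09): wellfit({"side":i1["side"]},[-.006,.01,-.0,.085],(.008,.01,.06,.03),tilt=t)
E
```

```text
plate dx dy mm [-20.9   7.3] yaw -0.1123 tilt 0.1078 cost -187.2 hole err L [-13.1  11.8  10.7] R [-27.   12.6  10.7]
plate dx dy mm [-21.8   7.8] yaw -0.1148 tilt 0.0908 cost -90.4 hole err L [-14.   12.4   9. ] R [-28.2  13.2   9. ]
plate dx dy mm [-18.5   7.6] yaw -0.1131 tilt 0.055 cost -125.0 hole err L [-11.1  12.1   5.4] R [-25.1  12.9   5.4]
plate dx dy mm [-3.8 11.3] yaw -0.0008 tilt 0.075 cost -87.3 hole err L [-3.5 11.3  7.4] R [-3.5 11.3  7.4]
plate dx dy mm [-3.8 10.4] yaw 0.0019 tilt 0.09 cost -87.6 hole err L [-3.5 10.3  8.9] R [-3.3 10.3  8.9]
```

```bash
python3 -m jog '1 -0.015 0 0 0;0 0 0 -0.03 0;0 0 0 -0.03 0;0 0.01 -0.03 0 0;0 0.02 -0.03 0 0;0 0.02 -0.03 0 0;0 0.02 -0.033 0 0;0 0 0 0 0;0 0 0 0 0'
python3 - <<'E'
from goto import *
go(-12,125,44)
E
```

```text
t: 6.07
tool_pos: [0.4692, 0.4534, 0.1904]
orientation: [3.116, -0.377, -0.004]
force: [-1.2, -0.3, -0.3]
opening: 0.0446
gripper_force: 0.0
at mfld [-14.3 125.9 106.4] yawrel -0.15 t 6.07 F [-1.2 -0.3 -0.3] | shift [ 2.4  0.7 62.4] turn -0.15
```

```bash
python3 -m jog '0 0 0 0 0;0 0 0 0 0;0 0 0 0 0;0 0 0 0 0;0 0 0 0 0;0 0 0 0 0;0 0 0 0.03 0;0 0 0 0.033 0;0 0 0 0 0;0 0 0 0 0' 5
python3 - <<'E'
from goto import *
go(-12,92.5,44)
E
```

```text
t: 6.9
tool_pos: [0.468, 0.4513, 0.1276]
orientation: [3.115, -0.378, -0.006]
force: [-0.8, 0.6, 0.8]
opening: 0.0006
gripper_force: 0.0
at mfld [-14.9 123.6  43.6] yawrel -0.18 t 6.9 F [-0.8  0.6  0.8] | shift [ 3.  31.  -0.3] turn -0.18
```

Now push toward -y to y_tcp = 92.5.

```bash
python3 -m jog '0 0.003 0.012 0 0;0 0 0.005 0 0;0 0 0.003 0 0;0 0 0.003 0 0;0 0 0.003 0 0;0 0 0.003 0 0;0 0 0.002 0 0;0 0 0 0 0;0 0 0 0 0'
python3 - <<'E'
from goto import *
go(-12,92.5,44)
from wells import *
o=both("c")
i1={n:np.load(n+".npy") for n in("top","side")}
wellfit({"side":i1["side"]},[-.004,.0,-.0,.075],(.008,.015,.06,.03),tilt=.075)
cv2.imwrite("pics/s3.png",o[1][1])
E
```

```text
t: 7.65
tool_pos: [0.4652, 0.4221, 0.1301]
orientation: [-3.118, 0.378, -0.001]
force: [0.4, 2.1, 1.5]
opening: 0.0003
gripper_force: 1.2
at mfld [-10.8  94.5  46.1] yawrel -0.17 t 7.65 F [0.4 2.1 1.5] | shift [-1.2  2.   2.1] turn -0.17
plate dx dy mm [-2.7  4.1] yaw 0.0197 tilt 0.075 cost -85.5 hole err L [-3.6  3.3  7.4] R [-1.2  3.3  7.4]
```

```bash
python3 -m jog '0 0 0.001 0 0;0 0 0.001 0 0;0 0 0 0 0;0 0 0 0 0'
python3 - <<'E'
from goto import *
go(-12,92.5,44)
E
python3 -m jog '0 0 -0.02 0 0;0 0 -0.015 0 0;0 0 0 -0.035 0;0 0 0 -0.035 0;1 -0.03 0.03 0 0;1 -0.03 0.03 0 0;1 -0.035 0.03 0 0;1 -0.03 0.03 0 0;1 0 0.008 0 0;1 0 0 0 0';  python3 - <<'E'
from goto import *
from wells import *
o=both("c")
i1={n:np.load(n+".npy") for n in("top","side")}
wellfit({"side":i1["side"]},[-.004,.0,-.0,.075],(.008,.015,.06,.03),tilt=.075)
cv2.imwrite("pics/s3.png",o[1][1]);cv2.imwrite("pics/t3.png",o[0][1])
go(-85,0,42)
E
```

```text
t: 8.18
tool_pos: [0.4644, 0.4197, 0.1295]
orientation: [3.118, -0.378, -0.001]
force: [0.5, 1.0, 0.7]
opening: -0.0001
gripper_force: 0.9
at mfld [-11.   91.9  45.5] yawrel -0.18 t 8.18 F [0.5 1.  0.7] | shift [-1.  -0.6  1.5] turn -0.18
t: 9.02
tool_pos: [0.3243, 0.3603, 0.1983]
orientation: [3.116, -0.377, -0.003]
force: [0.9, -0.2, 0.9]
opening: 0.0359
gripper_force: 0.0
plate dx dy mm [-2.7  1.7] yaw 0.0179 tilt 0.075 cost -93.3 hole err L [-3.5  0.9  7.4] R [-1.3  1.   7.4]
at mfld [-130.2    5.   116.4] yawrel -0.2 t 9.22 F [-0.  -0.8 -0.8] | shift [45.2  4.9 74.4] turn -0.2
```

View pics/s3.png

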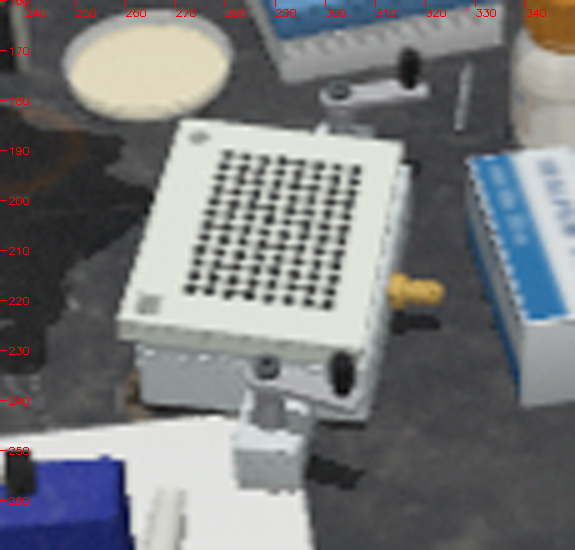

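```bash
python3 -m jog '1 0.02 0.005 0 0;1 0.012 0 0 0;1 0 0 0 0;1 0 0 0 0;1 0 0 0 0;1 0 0 0.025 0;1 0 0 0.025 0;1 0 0 0.025 0;1 0 0 0 0;1 0 0 0 0'
python3 - <<'E'
from goto import *
go(-63.5,0,42)
E
```

```text
t: 10.05
tool_pos: [0.3554, 0.3497, 0.1236]
orientation: [3.116, -0.377, -0.005]
force: [0.2, 0.1, 0.0]
opening: 0.0932
gripper_force: 0.0
at mfld [-100.4   -1.9   39.6] yawrel -0.15 t 10.05 F [0.2 0.1 0. ] | shift [36.9 -1.9 -2.5] turn -0.15
```

```bash
python3 -m jog '1 0.022 -0.002 -0.003 0;1 0.006 0 0 0;1 0.003 0 0 0;1 0.002 0 0 0;1 0.002 0 0 0;1 0.001 0 0 0;1 0.001 0 0 0;1 0 0 0 0'
python3 - <<'E'
from goto import *
go(-62.5,0,42)
from wells import *
o=both("c")
for t in(.075,0): wellfit({"side":np.load("side.npy")},[-.002,.0,-.0,.075],(.008,.015,.06,.03),tilt=t)
E
```

```text
t: 10.72
tool_pos: [0.3927, 0.3433, 0.1278]
orientation: [-3.119, 0.378, 0.001]
force: [-1.6, 0.9, 1.9]
opening: 0.0929
gripper_force: 1.0
at mfld [-62.6   0.8  43.8] yawrel -0.16 t 10.72 F [-1.6  0.9  1.9] | shift [0.1 0.8 1.8] turn -0.16
plate dx dy mm [ 2.9 -2.9] yaw 0.0114 tilt 0.075 cost -73.6 hole err L [ 2.5 -3.4  7.4] R [ 3.9 -3.4  7.4]
plate dx dy mm [2.9 2.1] yaw -0.0018 tilt 0.0 cost -86.6 hole err L [3.  2.1 0. ] R [2.8 2.1 0. ]
```

The flat model fits better, so the plate has probably dropped. I'll back off and look.

```bash
python3 -m jog '1 -0.02 0 0 0;1 -0.03 0 0 0;0 0 0 -0.035 0;0 0 0 -0.035 0;0 0 0 0 0;0 0 0 0 0'
python3 - <<'E'
from goto import *
from wells import *
o=both("c")
wellfit({"side":np.load("side.npy")},[.003,.0,-.0,.0],(.008,.015,.06,.08))
for t in(.075,0): wellfit({"side":np.load("side.npy")},[.003,.0,-.0,.075],(.008,.015,.06,.03),tilt=t)
cv2.imwrite("pics/s4.png",o[1][1])
go(-62.5,0,42)
E
```

```text
t: 11.42
tool_pos: [0.346, 0.3564, 0.2006]
orientation: [-3.115, 0.377, -0.007]
force: [0.7, -0.8, -0.7]
opening: 0.0706
gripper_force: 0.0
plate dx dy mm [3.  1.6] yaw 0.0009 tilt 0.0077 cost -91.9 hole err L [3.  1.5 0.8] R [3.1 1.5 0.8]
plate dx dy mm [ 3.  -2.9] yaw 0.0094 tilt 0.075 cost -78.1 hole err L [ 2.7 -3.3  7.4] R [ 3.9 -3.3  7.4]
plate dx dy mm [3. 2.] yaw -0.0011 tilt 0.0 cost -91.6 hole err L [3.1 2.1 0. ] R [2.9 2.1 0. ]
at mfld [-112.5    0.3  112.3] yawrel -0.19 t 11.62 F [-0.9  0.5  0.2] | shift [50.1  0.  70.2] turn -0.19
```

View pics/s4.png

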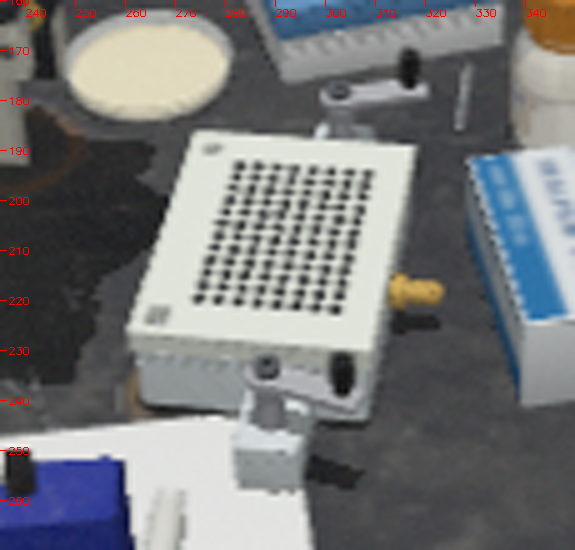

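The plate lies flat in all the views. Next come the clamps. First I check where the small bottle stands in manifold coordinates.

Run:
```python
from goto import *
C={n:robot.read_camera(n) for n in("top","side")}
for n,uv in(("top",(273,163)),("side",(348,158))):
    P=ray(C[n],uv,.108); c,s=np.cos(m[2]),np.sin(m[2]); d=P[:2]-m[:2]; print(n,1e3*(c*d[0]+s*d[1]),1e3*(-s*d[0]+c*d[1]))
go(45,155,68)
```

```text
top 127.27348126105362 147.11480111926147
side 124.63121685237586 138.54110058036346
at mfld [-112.5    0.3  112.3] yawrel -0.19 t 11.72 F [-0.4 -0.1 -0.4] | shift [ 157.  -155.3   43.8] turn -0.19
```

```bash
python3 -m jog '0 0.026 -0.026 0 0;0 0.026 -0.026 0 0;0 0.026 -0.026 0 0;0 0.026 -0.026 0 0;0 0.026 -0.026 0 0;0 0.027 -0.026 0 0;0 0 0 0 0;0 0 0 0 0;0 0 0 0 0;0 0 0 0 0'
python3 - <<'E'
from goto import *
go(45,150,68)
E
```

```text
t: 12.55
tool_pos: [0.5335, 0.4688, 0.1977]
orientation: [3.118, -0.378, -0.001]
force: [0.7, -0.8, 0.3]
opening: 0.0003
gripper_force: 0.0
at mfld [ 44.5 155.9 113.7] yawrel -0.16 t 12.55 F [ 0.7 -0.8  0.3] | shift [ 0.5  5.9 45.7] turn -0.16
```

```bash
python3 -m jog '0 0 0 0.023 0;0 0 0 0.022 0;0 0 0.012 0 0;0 0 0.008 0 0;0 0 0.008 0 0;0 0 0.008 0 0;0 0 0.008 0 0;0 0 0.008 0 0;0 0 0.007 0 0;0 0 0 0 0'
python3 - <<'E'
from goto import *
go(62,97,70)
E
```

```text
t: 13.38
tool_pos: [0.5203, 0.4111, 0.1538]
orientation: [-3.118, 0.379, -0.001]
force: [-0.0, 1.5, 1.8]
opening: 0.0002
gripper_force: 0.9
at mfld [45.4 96.8 69.8] yawrel -0.2 t 13.38 F [-0.   1.5  1.8] | shift [16.6 -0.2 -0.2] turn -0.2
```

```bash
python3 -m jog '0 0 -0.003 0 0;0 0.018 0 0 0;0 0 0.014 0 0;0 0 0.014 0 0;0 -0.008 0 0 0;0 -0.008 0 0 0;0 -0.008 0 0 0;0 -0.007 0 0 0;0 -0.003 0 0 0;0 0 0 0 0'
python3 - <<'E'
from goto import *
go(26,70,70)
E
```

```text
t: 14.22
tool_pos: [0.4985, 0.3922, 0.1529]
orientation: [-3.119, 0.376, -0.003]
force: [4.3, -1.1, -3.4]
opening: 0.0008
gripper_force: 2.1
at mfld [28.7 73.2 68.9] yawrel -0.09 t 14.22 F [ 4.3 -1.1 -3.4] | shift [-2.7  3.3 -1.1] turn -0.09
```

```bash
python3 -m jog '0 -0.0015 0 0 0;0 -0.001 0 0 0;0 0 0 0 0'; python3 -m jog '0 -0.001 0 0 0;0 0 0 0 0'
python3 - <<'E'
from goto import *
go(26,70,70)
E
```

```text
t: 14.47
tool_pos: [0.4978, 0.3923, 0.1531]
orientation: [-3.118, 0.377, -0.007]
force: [12.6, -1.9, -5.7]
opening: 0.0003
gripper_force: 5.8
t: 14.63
tool_pos: [0.4975, 0.3923, 0.1532]
orientation: [-3.118, 0.378, -0.009]
force: [14.8, -1.9, -7.4]
opening: 0.0005
gripper_force: 7.3
at mfld [27.7 73.2 69.2] yawrel -0.16 t 14.63 F [14.8 -1.9 -7.4] | shift [-1.6  3.2 -0.8] turn -0.16
```

Force rises with no further travel, so the left clamp is at its stop. On to the right clamp.

```bash
python3 -m jog '0 0.015 0 0 0;0 0 0 -0.035 0;0 0 0.03 -0.005 0;0 0 0.04 0 0;0 0 0.04 0 0;0 0 0.04 0 0;0 0 0.04 0 0;0 0 0.04 0 0;0 0 0 0 0'
python3 - <<'E'
from goto import *
from wells import *
go(45,-155,70)
c=robot.read_camera("side"); cv2.imwrite("pics/s5.png",grid(crop(c,235,140,115,120,5),235,140,5))
E
```

```text
t: 15.38
tool_pos: [0.4528, 0.1611, 0.1919]
orientation: [3.116, -0.381, -0.003]
force: [-1.2, -1.0, -0.2]
opening: 0.0006
gripper_force: 0.0
at mfld [  39.7 -157.9  109.1] yawrel -0.29 t 15.48 F [0.2 0.3 0.1] | shift [ 5.3 -2.9 39.1] turn -0.29
```

View pics/s5.png

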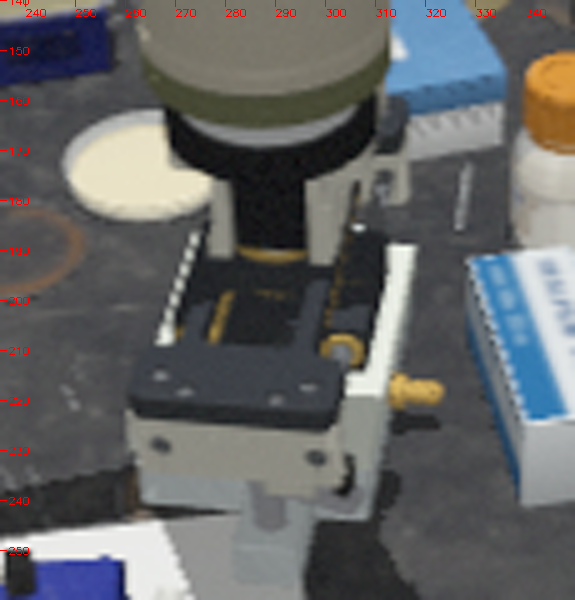

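The hand hides the clamps here. I'll carry on with the right one.

```bash
python3 -m jog '0 0.005 0 0.02 0;0 0 0 0.019 0;0 0 -0.014 0 0;0 0 -0.008 0 0;0 0 -0.008 0 0;0 0 -0.008 0 0;0 0 -0.008 0 0;0 0 -0.008 0 0;0 0 -0.007 0 0;0 0 0 0 0'
python3 - <<'E'
from goto import *
go(62,-97,70)
E
```

```text
t: 16.37
tool_pos: [0.4746, 0.2247, 0.1541]
orientation: [-3.118, 0.377, -0.001]
force: [-0.3, 0.9, -0.2]
opening: 0.0007
gripper_force: 0.0
at mfld [ 45.  -95.1  70.1] yawrel -0.12 t 16.37 F [-0.3  0.9 -0.2] | shift [17.   1.9  0.1] turn -0.12
```

```bash
python3 -m jog '0 0 0.003 0 0;0 0.018 0 0 0;0 0 -0.014 0 0;0 0 -0.014 0 0;0 -0.008 0 0 0;0 -0.008 0 0 0;0 -0.008 0 0 0;0 -0.007 0 0 0;0 -0.003 0 0 0;0 0 0 0 0'
python3 - <<'E'
from goto import *
go(26,-70,70)
E
```

```text
t: 17.2
tool_pos: [0.4647, 0.2531, 0.1548]
orientation: [-3.114, 0.377, -0.004]
force: [3.0, 9.1, -0.2]
opening: 0.0154
gripper_force: 4.1
at mfld [ 28.6 -69.8  70.8] yawrel -0.14 t 17.2 F [ 3.   9.1 -0.2] | shift [-2.6  0.2  0.8] turn -0.14
```

The opening reads 15 mm, so the peg has slipped into the seam between the fingers. I'll open slightly, back off, and push with a single finger off the seam.

```bash
python3 -m jog '0.3 0 0 0 0;0.3 0 0 0 0;0.3 0.012 0 0 0;0.3 0.012 0 0 0;0 0 0.009 0 0;0 0 0 0 0;0 0 0 0 0;0 0 0 0 0;0 0 0 0 0;0 0 0 0 0' 20
python3 - <<'E'
from goto import *
go(30,-78,70)
E
```

```text
t: 18.03
tool_pos: [0.4857, 0.2371, 0.1537]
orientation: [3.119, -0.378, -0.0]
force: [0.6, 0.1, -0.7]
opening: 0.0004
gripper_force: 0.0
at mfld [ 52.8 -80.5  69.7] yawrel -0.16 t 18.03 F [ 0.6  0.1 -0.7] | shift [-22.8  -2.4  -0.3] turn -0.16
```

```bash
python3 -m jog '0 -0.008 -0.003 0 0;0 -0.006 0 0 0;0 -0.005 0 0 0;0 -0.003 0 0 0;0 -0.0015 0 0 0;0 -0.001 0 0 0;0 0 0 0 0'
python3 - <<'E'
from goto import *
go(27,-78,70)
E
```

```text
t: 18.62
tool_pos: [0.4628, 0.2458, 0.1539]
orientation: [-3.119, 0.378, -0.001]
force: [0.0, -0.5, -0.6]
opening: 0.0004
gripper_force: 0.1
at mfld [ 28.5 -77.4  69.9] yawrel -0.16 t 18.62 F [ 0.  -0.5 -0.6] | shift [-1.5  0.7 -0.1] turn -0.16
```

```bash
python3 -m jog '0 -0.0015 0 0 0;0 -0.001 0 0 0;0 0 0 0 0';python3 -m jog '0 -0.0015 0 0 0;0 0 0 0 0'
python3 - <<'E'
from goto import *
go(27,-78,70)
E
```

```text
t: 18.87
tool_pos: [0.4616, 0.2461, 0.1542]
orientation: [-3.118, 0.379, -0.004]
force: [6.7, -0.7, -2.4]
opening: 0.0002
gripper_force: 2.9
t: 19.03
tool_pos: [0.4609, 0.2462, 0.1544]
orientation: [-3.118, 0.379, -0.007]
force: [9.8, -2.6, -4.4]
opening: 0.0006
gripper_force: 4.8
at mfld [ 26.6 -77.4  70.4] yawrel -0.21 t 19.03 F [ 9.8 -2.6 -4.4] | shift [0.4 0.6 0.4] turn -0.21
```

```bash
python3 -m jog '0 0.015 0 0 0;0 0 0 -0.035 0;0 0 0 -0.03 0;0 -0.03 -0.015 0 0;0 -0.03 -0.015 0 0;0 -0.03 -0.015 0 0;0 -0.03 -0.015 0 0;0 -0.03 -0.015 0 0;0 -0.015 0 0 0;0 0 0 0 0'
python3 - <<'E'
from goto import *
from wells import *
go(-115,0,120)
c=robot.read_camera("side"); d=robot.read_camera("top")
wellfit({"side":c["color"]},[.003,.0,-.0,.0],(.008,.015,.06,.05))
a=grid(crop(c,235,150,110,115,4),235,150,4); b=grid(crop(d,265,185,85,90,4),265,185,4)
b=cv2.copyMakeBorder(b,0,a.shape[0]-b.shape[0],0,0,0)
cv2.imwrite("pics/s6.png",np.hstack([a,b]))
t=proj(c,man(m[:3],[(.014,.066,.081),(.014,-.066,.081)]))+m[5:7];print("expected peg tops side",t.round(1).tolist())
E
```

```text
t: 19.87
tool_pos: [0.3286, 0.3563, 0.2185]
orientation: [3.119, -0.373, -0.002]
force: [0.7, -0.8, -0.5]
opening: 0.0004
gripper_force: 0.0
at mfld [-125.2   -2.2  134.7] yawrel -0.09 t 19.97 F [0.5 0.8 0.3] | shift [10.2 -2.2 14.7] turn -0.09
plate dx dy mm [3.  1.6] yaw 0.0011 tilt 0.0077 cost -88.4 hole err L [3.  1.5 0.8] R [3.1 1.5 0.8]
expected peg tops side [[300.2, 180.6], [290.7, 216.3]]
```

View pics/s6.png

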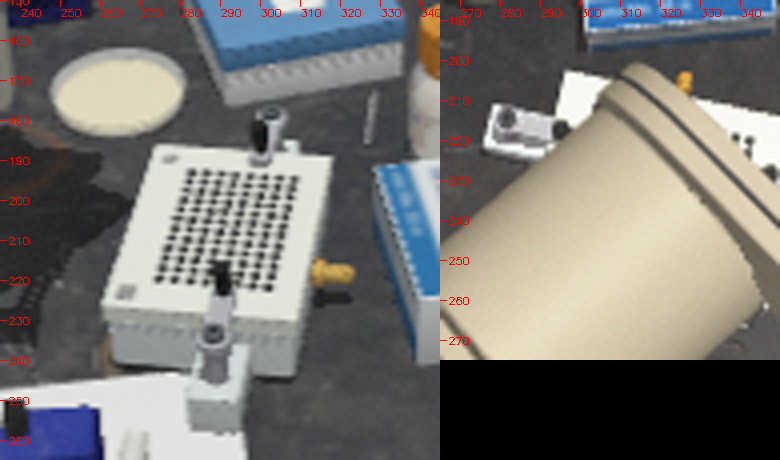

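The peg tops appear at side-view (300,181) and (290.5,216.5), against an expected (300.2,180.6) and (290.7,216.3). The plate is flat, both clamps are square across it, and the hand is clear.

```bash
python3 -c "
from plant import robot
print(robot.close_job())"
```

```text
the job is handed in; nothing more can be done
None
```

The job is handed in at about 20 s: the last pictures show the plate flat over both pins and both clamps square across it, and nothing round about looks moved, though a clamp peg was briefly pinched between the closed fingers before I freed it and finished with one fingertip.

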